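# Stand the slumped cartons back up

### The arm

A 6-joint arm with a two-finger parallel gripper is mounted at the origin on the work surface; the furniture and walls round the work are solid. World frame = base frame: x ahead of the robot, y to its left, z up, the work surface at z = 0. Lengths are in m, angles in rad, forces in N, time in s.
With the tool pointing down it reaches from about 0.425 to 0.95 m from the base axis. Payload 3.5 kg.
Tool frame: the origin (TCP) lies at the very end of the fingers, on their centre line; the grasp point (between the pads) lies 19 mm behind it; z points along the fingers, y is the line along which they close (so a half turn about z gives the same grasp; the last joint's range is limited). The gripper opens to 85 mm and grips with 20 to 120 N. Pads are 22 mm wide; open, the fingers measure 114 mm over their backs; the gripper's body (76 mm by 85 mm) begins 54 mm behind the grasp point. The pads swing forward as they close: fully open they stand 13 mm farther back than shut.
Start: joints at [-1.261, 0.286, 1.577, -0, 1.279, -0.15], TCP at [0.3, -0.605, 0.231] pointing down, gripper open.
Joint ranges: [-2.77, 2.77], [-0.9, 2.22], [0.21, 2.48], [-1.53, 4.67], [0.24, 2.81], [-2.84, 2.84]. Speed limits (rad/s): [2.79, 2.79, 3.14, 3.14, 3.14, 3.14].

### API

Orientations are given as a unit quaternion [x, y, z, w].
In Python, from plant import ctrl gives the robot as it stands.
- The arm moves only by the tool carry_out, never from a script. Its argument "deltas" is one flat list of numbers, 6 for each row, row after row: the shift along the tool's x, y, z in m, then the turn, a rotation vector about the tool's x, y, z in rad. A call has 1 to 5 rows; each row is the pose to reach, as a shift and turn from the pose commanded when the call began, along the tool's axes at that moment; what a row does not reach only later rows make up. A row lasts 1/8 s, in which the tool goes at most 62.5 mm and 10.7 degrees, less where a joint would pass 70% of its speed; a pose out of reach is approached as far as the arm can. A call with a gripper value outside its range is refused whole. "grip" is the opening in per cent of the stroke, from 0 (shut) to 100 (fully open), set as the call begins (left out, the last holds). The fingers move at their own pace and stop on an object; "grip_force" is the grip in N (left out, the last holds). Time passes only in rows, so rows that repeat a pose let the fingers close. It gives the time, the measured TCP pose, the force, the opening and the grip force at its end, in the units of the state.
- ctrl.get_state(): the state, without advancing time (a new reading comes with each control period).
- ctrl.read_camera(name): name is "scene" or "top" or "wrist"; returns (picture, depth): 384x512x3 uint8, red, green, blue; 384x512 float32, m along the optical axis (not along the pixel's ray), 0 where there is no reading.
- ctrl.camera_model(name): a dict with "intrinsics" (3x3 intrinsics, pixels), "extrinsics" (4x4, takes a point from world to camera coordinates); the wrist camera has in their place "hand_eye" (4x4, takes a point from camera to tool coordinates, whose origin is the TCP and whose axes are the flange's). Camera axes: x right, y down, z forward; pixel columns grow to the right and rows downward; lengths in m; the calibration is good to about 2 mm. A picture is of the moment at which its call begins: read the wrist's pose just before it. camera_model takes no time and is no camera call.
- ctrl.sign_off(): hands the job in; it is judged then, once.
Trained networks look in the newest picture that a camera, given by its name, has taken for a name from the list of things; names that differ only in an ending like _2 or _b are one class to them, and where a whole thing is asked for, a point or a joint stands for the part that bears it (a point fixed in the world has none). Each returns a list of dicts, best first, with "score" (0 to 1); they miss things now and then, are a little off and sometimes report something else, mostly with a low value. They report only what shows in the picture. A call takes as long as a camera call.
- ctrl.find_in(camera, query): "uv" ([column, row] in pixels, amid what is visible of it).
The state is a dict: "time": time; "qpos": joint angles; "dq": joint speeds; "joint_efforts": joint torques, N m; "eef_pos": TCP position; "tcp_rot": TCP orientation; "contact_force": force on the tool from outside, world axes, zero at the start; "wrist_torque": the same for the moment, N m; "opening": opening from 0.0 (shut) to 1.0 (fully open); "finger_force": force on a finger pad.
Only numpy, scipy, OpenCV 4.12 (cv2) and the standard library are available. Lean on these libraries where they do the work, as an engineer would, in place of code of your own. Each camera call takes 0.05 s, during which the arm holds its last target. There are 200 camera calls.

### The job

Two tall cartons have slumped against the open jar of red sweets, one from each side, and lean over its mouth. Without picking up or squeezing anything, gently push each carton with the fingertips until it stands upright and still by itself, its foot staying about where it is. Do not let a carton topple, and do not shift the jar, the bell or the small sweet box.

Things in the scene. Friction and masses are not known exactly. Their poses are not given: they have to be found in the camera images.
- narrow_carton: orange carton, 250 mm tall, 40 (x) by 50 mm (y), 0.15 kg, origin at the underside's centre, z to its top. At the start it leans about 24 degrees to its own +y on the bottom edge of its +y face; that face rests on the jar's rim and its top edge, 228 mm up, overhangs the mouth by 20 mm. Pushed slowly its foot does not slide and its top rises 20 mm as it swings up; inside 11 degrees of upright it rights itself and rocks for some 5 s.
- wide_carton: green carton, 270 mm tall, 40 (x) by 62 mm (y), 0.15 kg, origin at the underside's centre, z to its top. At the start it leans about 24 degrees to its own +y on the bottom edge of its +y face, on the opposite side of the jar; its top edge, 247 mm up, overhangs the mouth by 30 mm. Pushed slowly its foot does not slide and its top rises 20 mm as it swings up; inside 13 degrees of upright it rights itself and rocks for some 5 s.
- ball_jar: open glass jar of red balls, 150 mm in diameter at the belly, 140 mm over the rim, 180 mm tall, 0.95 kg, loose. Origin: centre of its underside, z up. The cartons lean on it from opposite sides; about 85 mm stay free between their top edges over the middle of its mouth, where nothing stands higher than the rim.
- sweet_box: small carton, 28 x 85 x 60 mm (x, y, z), standing beside the jar between the two cartons, about 135 mm from the jar's axis. Origin: centre of its underside, z up. Leave it alone.
- bell: counter bell, 79 mm in diameter and 64 mm tall, on the other side of the jar, about 150 mm from its axis. Origin: centre of its underside, z up. Leave it alone.

How it is judged:
At the end, for the whole second after the job is handed in: Both cartons stand upright on the counter (within 0.05 rad), at rest, each foot within 50 mm of where it was; jar, bell and sweet box within 20 mm of where they were (angle between each of narrow_carton, wide_carton's own z axis and vertical below 0.05 rad and height (world z) of each of narrow_carton, wide_carton below 0.006 m and distance of each of narrow_carton, wide_carton from where it was at the start of the episode below 0.05 m and linear speed of each of narrow_carton, wide_carton below 0.02 m/s and angular speed of each of narrow_carton, wide_carton below 0.3 rad/s and distance of each of ball_jar, sweet_box, bell from where it was at the start of the episode below 0.02 m); the robot touches nothing.
It fails at once if a carton is lifted off the counter (height (world z) of any of narrow_carton, wide_carton above 0.04 m).
It fails at once if a carton topples (angle between any of narrow_carton, wide_carton's own z axis and vertical above 0.8 rad).
It fails at once if a carton is squeezed or pushed hard (over 12 N) (contact force between the fingers and narrow_carton above 12 N or contact force between the fingers and wide_carton above 12 N).
It fails at once if the jar, bell or sweet box is shifted by over 20 mm (distance of any of ball_jar, sweet_box, bell from where it was at the start of the episode above 0.02 m).
It also fails if it takes over 72 s, if anything falls off the work surface, if the arm or the gripper's body presses on something with over 40 N, if the wrist force passes 120 N, or if a joint passes its speed limit or range.

## Working session

There is one attempt and no reset: what is moved stays moved. The work goes in short steps, Python scripts to look and compute and a tool call to move; the robot and the scene stay as the last step left them, time stands still between calls to the robot, and variables do not carry over. Pictures are saved under pics/ and viewed, at most 10 in all, crops included, and the job is handed in when it is done.

Besides the shell and the picture viewer there is one more tool, called after ">>>" by a JSON object that holds its "op" and its "data". carry_out: Moves the arm, as the interface text tells. Its arguments: {"type":"object","properties":{"deltas":{"type":"array"},"grip":{"type":"number"},"grip_force":{"type":"number"}},"required":["deltas"]}

```bash
mkdir -p pics; cat > h.py <<'E'
import numpy as np, cv2
from plant import ctrl
def cloud(name):
    im,d=ctrl.read_camera(name); m=ctrl.camera_model(name); K=np.array(m['intrinsics']); T=np.linalg.inv(np.array(m['extrinsics']))
    v,u=np.mgrid[:d.shape[0],:d.shape[1]]
    P=np.stack([(u-K[0,2])/K[0,0]*d,(v-K[1,2])/K[1,1]*d,d],-1)
    return im,d,P@T[:3,:3].T+T[:3,3]
E
python3 - <<'E'
from h import *
s=ctrl.get_state(); print({k:np.round(s[k],3) for k in s})
ims=[]
for c in ['scene','top']:
    im,d,W=cloud(c); np.savez(c+'.npz',im=im,d=d,W=W); ims.append(im)
    print(c,np.round(np.linalg.inv(ctrl.camera_model(c)['extrinsics']),3).tolist())
    for q in ['narrow_carton','wide_carton','ball_jar','sweet_box','bell']:
        for r in ctrl.find_in(c,q)[:2]:
            u,v=np.round(r['uv']).astype(int); print(q,r['uv'],round(r['score'],2),np.round(W[v,u],3))
cv2.imwrite('pics/a.png',cv2.resize(np.vstack(ims),None,fx=.78,fy=.78)[...,::-1])
E
```

```text
{'time': np.float64(0.0), 'qpos': array([-1.261,  0.287,  1.578, -0.   ,  1.279, -0.15 ]), 'dq': array([ 0.001,  0.001,  0.   ,  0.002,  0.   , -0.   ]), 'joint_efforts': array([ 0.0000e+00, -4.0597e+01, -2.9263e+01, -0.0000e+00,  6.0000e-03,
       -0.0000e+00]), 'eef_pos': array([ 0.299, -0.604,  0.23 ]), 'tcp_rot': array([ 0.974,  0.228, -0.   , -0.001]), 'contact_force': array([-0.237, -0.097,  0.122]), 'wrist_torque': array([-0.017, -0.021,  0.026]), 'finger_force': np.float64(0.0), 'opening': np.float64(1.003)}
scene [[-0.76, -0.566, 0.32, 0.287], [-0.65, 0.661, -0.375, 0.391], [0.001, -0.493, -0.87, 0.762], [0.0, 0.0, 0.0, 1.0]]
narrow_carton [232.1, 188.0] 0.69 [0.544 0.169 0.17 ]
wide_carton [298.9, 94.3] 0.58 [ 0.551 -0.025  0.248]
ball_jar [274.7, 152.3] 0.75 [0.567 0.015 0.093]
sweet_box [219.8, 146.6] 0.72 [0.685 0.067 0.06 ]
bell [333.3, 205.0] 0.63 [0.406 0.015 0.048]
top [[0.007, -0.996, 0.09, 0.5], [-1.0, -0.006, 0.019, 0.081], [-0.018, -0.09, -0.996, 0.88], [0.0, 0.0, 0.0, 1.0]]
narrow_carton [230.8, 200.6] 0.82 [0.542 0.138 0.228]
narrow_carton [298.8, 260.1] 0.58 [ 0.419 -0.004  0.063]
wide_carton [332.2, 183.6] 0.81 [ 0.57  -0.041  0.263]
ball_jar [286.6, 193.0] 0.68 [0.57  0.024 0.084]
sweet_box [277.4, 143.8] 0.55 [0.687 0.046 0.062]
bell [297.4, 260.3] 0.63 [ 0.418 -0.001  0.053]
```

View pics/a.png

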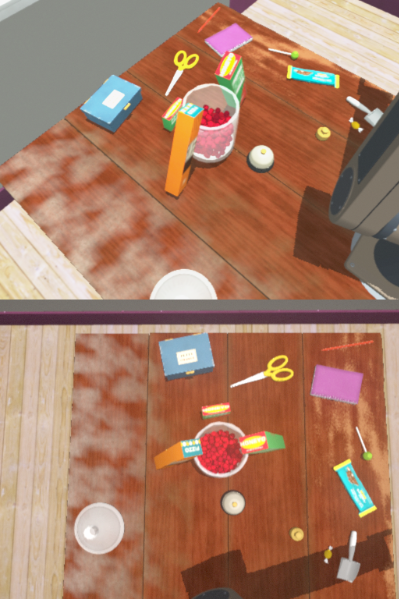

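The scene view (upper half) shows the orange carton leaning from +y, at about (185,150), and the green one from -y, at about (228,75). In the top view (lower half) their top edges are near (195,447) and (245,442) over the jar mouth. The sweet box is at (215,410) and the bell at (232,503).

```bash
python3 - <<'E'
from h import *
P={}
pts=[];cols=[]
for c in ['scene','top']:
    z=np.load(c+'.npz'); W=z['W'];im=z['im'];d=z['d']
    ok=(d>0)&(W[...,2]>.02)&(W[...,0]>.45)&(W[...,0]<.66)&(abs(W[...,1]-.05)<.25)
    hsv=cv2.cvtColor(im,cv2.COLOR_RGB2HSV)
    pts.append(W[ok]);cols.append(hsv[ok])
    q=W[ok]; hh=q[q[:,2]>.19]
    for nm,s in [('nar',hh[hh[:,1]>.045]),('wid',hh[hh[:,1]<.0])]:
        if len(s)<5: continue
        s=s.astype(np.float32)
        print(c,nm,len(s),'min',s.min(0),'max',s.max(0))
        # by y-bins: top height and x-range
        for y in np.arange(-.12,.24,.01):
            b=s[(s[:,1]>=y)&(s[:,1]<y+.01)]
            if len(b)>3: print('  y%.2f n%d x %.3f..%.3f z %.3f..%.3f'%(y,len(b),*np.percentile(b[:,0],[3,97]),*np.percentile(b[:,2],[3,97])))
    hue=hsv[ok]
    for nm,lo,hi in [('orange',8,20),('green',45,85)]:
        b=q[(hue[:,0]>=lo)&(hue[:,0]<=hi)&(hue[:,1]>120)]
        if nm=='green': b=b[b[:,1]<.02]
        else: b=b[(b[:,1]>.1)]
        for zz in np.arange(.02,.28,.03):
            e=b[(b[:,2]>=zz)&(b[:,2]<zz+.03)]
            if len(e)>4: print('  ',nm,'z%.2f n%d x %.3f..%.3f y %.3f..%.3f'%(zz,len(e),*np.percentile(e[:,0],[3,97]),*np.percentile(e[:,1],[3,97])))
z=np.load('top.npz'); 
cv2.imwrite('pics/b.png',cv2.resize(z['im'][130:280,180:380],None,fx=3.5,fy=3.5)[...,::-1])
E
```

```text
scene nar 1241 min [0.53159577 0.08678494 0.19001506] max [0.5858864  0.16410877 0.25013807]
  y0.08 n11 x 0.546..0.560 z 0.224..0.229
  y0.09 n95 x 0.544..0.584 z 0.207..0.234
  y0.10 n114 x 0.542..0.581 z 0.196..0.238
  y0.11 n129 x 0.540..0.579 z 0.194..0.243
  y0.12 n136 x 0.537..0.577 z 0.197..0.248
  y0.13 n248 x 0.535..0.574 z 0.203..0.249
  y0.14 n272 x 0.534..0.573 z 0.199..0.239
  y0.15 n210 x 0.533..0.571 z 0.191..0.218
  y0.16 n26 x 0.554..0.570 z 0.190..0.198
scene wid 1179 min [ 0.5466318  -0.09221914  0.19014078] max [ 5.9567338e-01 -3.2591663e-05  2.7368054e-01]
  y-0.09 n13 x 0.562..0.564 z 0.192..0.214
  y-0.08 n30 x 0.560..0.563 z 0.194..0.236
  y-0.07 n46 x 0.558..0.560 z 0.195..0.258
  y-0.06 n111 x 0.556..0.589 z 0.195..0.273
  y-0.05 n183 x 0.554..0.593 z 0.201..0.272
  y-0.04 n178 x 0.552..0.591 z 0.198..0.267
  y-0.03 n209 x 0.550..0.589 z 0.193..0.262
  y-0.02 n219 x 0.548..0.588 z 0.203..0.257
  y-0.01 n187 x 0.548..0.586 z 0.225..0.253
   orange z0.02 n267 x 0.516..0.552 y 0.180..0.237
   orange z0.05 n319 x 0.519..0.555 y 0.165..0.225
   orange z0.08 n313
[... 1257 characters left out ...]
n66 x 0.559..0.599 z 0.211..0.269
  y-0.06 n127 x 0.558..0.596 z 0.233..0.273
  y-0.05 n150 x 0.556..0.594 z 0.234..0.270
  y-0.04 n153 x 0.554..0.593 z 0.235..0.266
  y-0.03 n155 x 0.552..0.590 z 0.240..0.261
  y-0.02 n144 x 0.550..0.589 z 0.248..0.257
  y-0.01 n104 x 0.550..0.586 z 0.246..0.252
   orange z0.02 n73 x 0.518..0.553 y 0.185..0.236
   orange z0.05 n89 x 0.520..0.556 y 0.168..0.224
   orange z0.08 n88 x 0.523..0.559 y 0.183..0.209
   orange z0.11 n87 x 0.526..0.563 y 0.179..0.196
   orange z0.14 n114 x 0.530..0.565 y 0.129..0.183
   orange z0.17 n135 x 0.532..0.568 y 0.116..0.169
   orange z0.20 n145 x 0.535..0.572 y 0.119..0.156
   orange z0.23 n84 x 0.538..0.575 y 0.131..0.144
```

View pics/b.png

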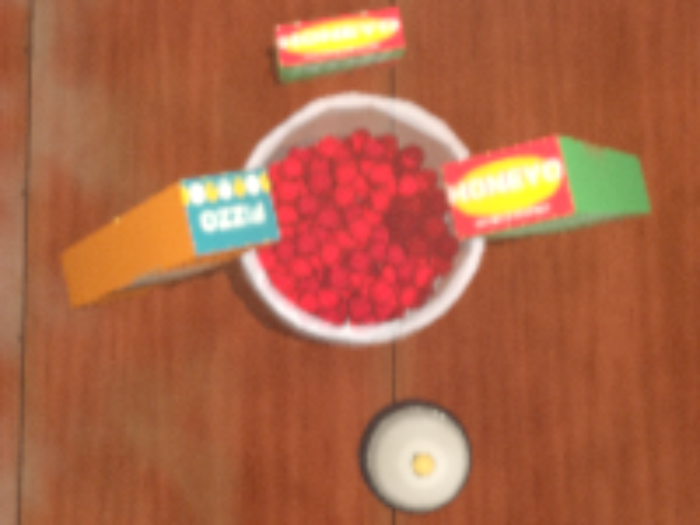

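>>> {"op": "carry_out", "data": {"deltas": [0, 0, -0.06, 0, 0, 0.05, 0, 0, -0.12, 0, 0, 0.1, 0.03, -0.026, -0.15, 0, 0, 0.15, 0.067, -0.059, -0.15, 0, 0, 0.2, 0.105, -0.093, -0.15, 0, 0, 0.25], "grip": 0}}

```text
time: 1.23
eef_pos: [0.3527, -0.4739, 0.3822]
tcp_rot: [0.995, 0.103, 0.0, 0.001]
contact_force: [0.1, -0.3, -1.0]
opening: -0.004
finger_force: 0.0
```

>>> {"op": "carry_out", "data": {"deltas": [0.032, -0.047, 0, 0, 0, 0, 0.064, -0.094, 0, 0, 0, 0, 0.096, -0.141, 0, 0, 0, 0, 0.128, -0.188, 0, 0, 0, 0, 0.16, -0.234, 0, 0, 0, 0]}}

```text
time: 1.85
eef_pos: [0.4605, -0.2109, 0.3817]
tcp_rot: [0.995, 0.105, 0.0, 0.0]
contact_force: [1.1, -0.4, 0.9]
opening: 0.0
finger_force: 0.0
```

>>> {"op": "carry_out", "data": {"deltas": [0.032, -0.047, 0, 0, 0, 0, 0.064, -0.094, 0, 0, 0, 0, 0.096, -0.141, 0, 0, 0, 0, 0.128, -0.188, 0, 0, 0, 0, 0.16, -0.234, 0, 0, 0, 0]}}

```text
time: 2.48
eef_pos: [0.5683, 0.0513, 0.3818]
tcp_rot: [0.994, 0.105, 0.0, 0.0]
contact_force: [0.6, 0.2, 0.4]
opening: 0.001
finger_force: 0.0
```

```bash
python3 - <<'E'
from h import *
s=ctrl.get_state(); print(s['time'],s['eef_pos'],s['tcp_rot'])
im,d=ctrl.read_camera('wrist'); m=ctrl.camera_model('wrist');print(np.round(m['hand_eye'],3).tolist())
K=np.array(m['intrinsics']);H=np.array(m['hand_eye'])
from scipy.spatial.transform import Rotation as R
Rt=R.from_quat(s['tcp_rot']).as_matrix()
v,u=np.mgrid[:384,:512]
C=np.stack([(u-K[0,2])/K[0,0]*d,(v-K[1,2])/K[1,1]*d,d],-1)
W=(C@H[:3,:3].T+H[:3,3])@Rt.T+s['eef_pos']
np.savez('wrist.npz',im=im,d=d,W=W)
sel=(d>0)&(W[...,2]>.19)&(W[...,2]<.3)
for nm,sg in [('n',1),('w',-1)]:
    q=W[sel&((W[...,1]-.047)*sg>.02)]
    if len(q)<10: print(nm,len(q));continue
    a=np.radians(12);o=np.array([-np.sin(a),np.cos(a),0])*sg;l=np.array([np.cos(a),np.sin(a),0])
    r=q-np.array([.566,.049,0]); S=r@o;L=r@l
    for k in np.arange(.02,.12,.01):
        b=(S>=k)&(S<k+.01)
        if b.sum()>5: print(nm,'s%.2f lat %.3f..%.3f z %.3f..%.3f'%(k,*np.percentile(L[b],[2,98]),*np.percentile(q[b,2],[2,98])))
    print('smin',np.percentile(S,1))
cv2.imwrite('pics/c.png',im[...,::-1])
E
```

```text
2.475 [0.56832536 0.05130501 0.38175558] [9.94493120e-01 1.04800545e-01 4.89423878e-04 2.02500506e-04]
[[-0.001, -0.959, -0.284, 0.071], [1.0, -0.001, -0.0, -0.0], [-0.0, -0.284, 0.959, -0.141], [0.0, 0.0, 0.0, 1.0]]
n s0.04 lat -0.011..0.027 z 0.223..0.231
n s0.05 lat -0.012..0.027 z 0.204..0.235
n s0.06 lat -0.012..0.027 z 0.202..0.240
n s0.07 lat -0.012..0.027 z 0.201..0.244
n s0.08 lat -0.012..0.027 z 0.194..0.247
n s0.09 lat -0.011..0.027 z 0.191..0.235
n s0.10 lat -0.011..0.026 z 0.191..0.215
n s0.11 lat -0.002..0.020 z 0.190..0.193
smin 0.04096058062312358
w s0.04 lat -0.031..0.007 z 0.244..0.246
w s0.05 lat -0.031..0.008 z 0.234..0.251
w s0.06 lat -0.031..0.008 z 0.214..0.255
w s0.07 lat -0.031..0.008 z 0.199..0.260
w s0.08 lat -0.031..0.008 z 0.199..0.265
w s0.09 lat -0.031..0.008 z 0.199..0.269
w s0.10 lat -0.030..0.008 z 0.195..0.271
w s0.11 lat -0.025..0.008 z 0.194..0.254
smin 0.04870008173346149
```

View pics/c.png

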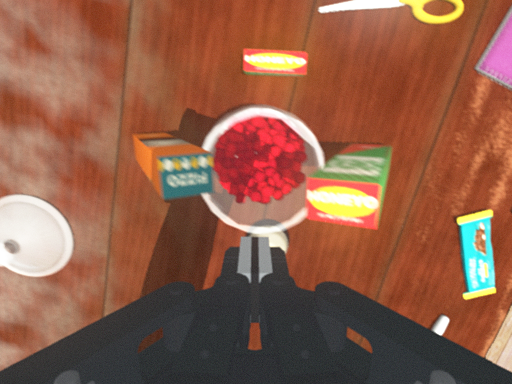

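The wrist view shows the narrow carton's top at about (185,175), the wide carton's at about (345,195), and the jar mouth at (263,155) free between them. Both cartons have a yaw of 12°, and the edges match the text. I'll descend into the gap with the fingers shut.

>>> {"op": "carry_out", "data": {"deltas": [0.005, 0.006, 0.03, 0, 0, 0, 0.005, 0.006, 0.07, 0, 0, 0, 0.005, 0.006, 0.11, 0, 0, 0, 0.005, 0.006, 0.145, 0, 0, 0, 0.005, 0.006, 0.166, 0, 0, 0]}}

```text
time: 3.15
eef_pos: [0.573, 0.0447, 0.213]
tcp_rot: [0.995, 0.105, -0.001, -0.0]
contact_force: [-0.8, -0.3, -0.2]
opening: -0.001
finger_force: 0.0
```

>>> {"op": "carry_out", "data": {"deltas": [0, -0.006, 0, 0, 0, 0, 0, -0.012, 0, 0, 0, 0, 0, -0.018, 0, 0, 0, 0, 0, -0.023, 0, 0, 0, 0, 0, -0.028, 0, 0, 0, 0]}}

```text
time: 3.78
eef_pos: [0.5683, 0.0724, 0.2159]
tcp_rot: [0.994, 0.105, 0.0, 0.0]
contact_force: [0.7, -0.7, -0.5]
opening: -0.001
finger_force: 0.0
```

>>> {"op": "carry_out", "data": {"deltas": [0, -0.004, 0, 0, 0, 0, 0, -0.008, 0, 0, 0, 0, 0, -0.012, 0, 0, 0, 0, 0, -0.016, 0, 0, 0, 0, 0, -0.02, 0, 0, 0, 0]}}

```text
time: 4.4
eef_pos: [0.564, 0.0918, 0.2153]
tcp_rot: [0.995, 0.105, -0.0, -0.0]
contact_force: [-0.5, -0.8, 0.6]
opening: 0.006
finger_force: 0.1
```

>>> {"op": "carry_out", "data": {"deltas": [0, -0.004, 0, 0, 0, 0, 0, -0.008, 0, 0, 0, 0, 0, -0.012, 0, 0, 0, 0, 0, -0.016, 0, 0, 0, 0, 0, -0.02, 0, 0, 0, 0]}}

```text
time: 5.03
eef_pos: [0.5598, 0.1114, 0.2153]
tcp_rot: [0.995, 0.105, -0.0, -0.0]
contact_force: [0.3, -0.6, 0.1]
opening: 0.003
finger_force: 0.0
```

```bash
cat > look.py <<'E'
from h import *
import sys
O=np.array([.566,.049,0]);a=np.radians(12)
s=ctrl.get_state();r=s['eef_pos']-O
print('t',s['time'],'tcp s %.4f l %.4f z %.4f'%(r@[-np.sin(a),np.cos(a),0],r@[np.cos(a),np.sin(a),0],s['eef_pos'][2]))
im,d,W=cloud('scene')
hsv=cv2.cvtColor(im,cv2.COLOR_RGB2HSV)
r=W-O;S=r@[-np.sin(a),np.cos(a),0];L=r@[np.cos(a),np.sin(a),0];Z=W[...,2]
ok=(d>0)&(abs(L)<.045)&(Z>.015)&(Z<.3)
# outer/inner silhouettes by height
for nm,sg in [('n',1),('w',-1)]:
    # column: points on the carton's -x side face
    q=ok&(abs(L-(-.0125 if sg>0 else -.0315))<.005)&(S*sg>.03)&(S*sg<.25)
    for z in (.05,.1,.15,.2,.24):
        b=q&(abs(Z-z)<.012)
        if b.sum()>4: print(nm,z,b.sum(),'s %.3f..%.3f'%tuple(np.percentile(S[b],[3,97])))
    q=ok&(S*sg>.03)&(S*sg<.25)
    print(nm,'zmax %.3f at s %.3f'%(np.percentile(Z[q],99.5),np.median(S[q&(Z>np.percentile(Z[q],99))])))
if len(sys.argv)>1: cv2.imwrite(sys.argv[1],im[40:280,130:430][...,::-1])
E
python3 look.py pics/d.png
```

```text
t 5.025 tcp s 0.0623 l 0.0069 z 0.2153
n 0.05 117 s 0.064..0.185
n 0.1 123 s 0.064..0.169
n 0.15 163 s 0.061..0.155
n 0.2 141 s 0.091..0.141
n 0.24 179 s 0.079..0.130
n zmax 0.297 at s 0.078
w 0.05 45 s -0.203..-0.149
w 0.1 137 s -0.178..-0.032
w 0.15 90 s -0.158..-0.070
w 0.2 98 s -0.136..-0.068
w 0.24 122 s -0.115..-0.051
w zmax 0.263 at s -0.085
```

View pics/d.png

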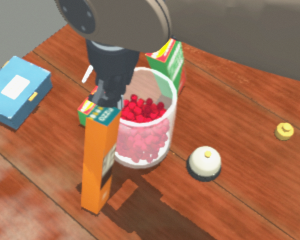

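The picture shows the orange carton at about (97,160) pushed partway up, its foot still at (95,200), with jar and bell unmoved. The outer face gives a tilt of about 16°, so I'll continue slowly.

>>> {"op": "carry_out", "data": {"deltas": [0, -0.003, 0, 0, 0, 0, 0, -0.006, 0, 0, 0, 0, 0, -0.009, 0, 0, 0, 0, 0, -0.012, 0, 0, 0, 0, 0, -0.015, 0, 0, 0, 0]}}

```text
time: 5.7
eef_pos: [0.5567, 0.126, 0.2153]
tcp_rot: [0.995, 0.105, -0.0, -0.0]
contact_force: [0.3, -0.2, 0.7]
opening: -0.001
finger_force: 0.0
```

```bash
python3 look.py
```

```text
t 5.7 tcp s 0.0773 l 0.0069 z 0.2153
n 0.05 113 s 0.064..0.186
n 0.1 121 s 0.065..0.175
n 0.15 155 s 0.061..0.163
n 0.2 139 s 0.103..0.153
n 0.24 178 s 0.094..0.144
n zmax 0.297 at s 0.091
w 0.05 42 s -0.202..-0.149
w 0.1 139 s -0.178..-0.031
w 0.15 99 s -0.158..-0.069
w 0.2 93 s -0.132..-0.068
w 0.24 87 s -0.093..-0.049
w zmax 0.257 at s -0.069
```

>>> {"op": "carry_out", "data": {"deltas": [0, -0.002, 0, 0, 0, 0, 0, -0.004, 0, 0, 0, 0, 0, -0.006, 0, 0, 0, 0, 0, -0.0075, 0, 0, 0, 0, 0, -0.009, 0, 0, 0, 0]}}

```text
time: 6.38
eef_pos: [0.5549, 0.1347, 0.2153]
tcp_rot: [0.995, 0.105, 0.0, -0.0]
contact_force: [0.6, -0.4, -0.1]
opening: 0.002
finger_force: 0.0
```

```bash
python3 look.py
```

```text
t 6.375 tcp s 0.0861 l 0.0069 z 0.2153
n 0.05 109 s 0.064..0.189
n 0.1 120 s 0.064..0.182
n 0.15 159 s 0.061..0.175
n 0.2 137 s 0.117..0.168
n 0.24 195 s 0.113..0.162
n zmax 0.298 at s 0.101
w 0.05 44 s -0.203..-0.150
w 0.1 138 s -0.177..-0.033
w 0.15 95 s -0.159..-0.070
w 0.2 71 s -0.118..-0.068
w 0.24 67 s -0.084..-0.050
w zmax 0.253 at s -0.061
```

The narrow carton has tipped past balance and left the finger. I'll withdraw to the middle, in line with the wide carton.

>>> {"op": "carry_out", "data": {"deltas": [0, 0.02, 0, 0, 0, 0, 0, 0.045, -0.005, 0, 0, 0, -0.006, 0.07, -0.01, 0, 0, 0, -0.012, 0.085, -0.015, 0, 0, 0, -0.0185, 0.09, -0.015, 0, 0, 0]}}

```text
time: 7.05
eef_pos: [0.5557, 0.0413, 0.2309]
tcp_rot: [0.995, 0.104, 0.001, 0.0]
contact_force: [-0.2, -0.8, -0.6]
opening: -0.001
finger_force: 0.0
```

```bash
python3 look.py
```

```text
t 7.05 tcp s -0.0054 l -0.0117 z 0.2309
n 0.05 103 s 0.064..0.197
n 0.1 120 s 0.065..0.199
n 0.15 157 s 0.061..0.202
n 0.2 141 s 0.157..0.204
n 0.24 227 s 0.159..0.206
n zmax 0.254 at s 0.163
w 0.05 43 s -0.202..-0.148
w 0.1 138 s -0.178..-0.032
w 0.15 94 s -0.159..-0.069
w 0.2 102 s -0.134..-0.069
w 0.24 125 s -0.116..-0.050
w zmax 0.293 at s -0.040
```

>>> {"op": "carry_out", "data": {"deltas": [0, 0.006, 0, 0, 0, 0, 0, 0.012, 0, 0, 0, 0, 0, 0.018, 0, 0, 0, 0, 0, 0.023, 0, 0, 0, 0, 0, 0.028, 0, 0, 0, 0]}}

```text
time: 7.72
eef_pos: [0.5615, 0.0151, 0.2303]
tcp_rot: [0.994, 0.105, -0.0, -0.0]
contact_force: [0.3, 1.0, -0.9]
opening: -0.001
finger_force: 0.0
```

>>> {"op": "carry_out", "data": {"deltas": [0, 0.004, 0, 0, 0, 0, 0, 0.008, 0, 0, 0, 0, 0, 0.012, 0, 0, 0, 0, 0, 0.016, 0, 0, 0, 0, 0, 0.02, 0, 0, 0, 0]}}

```text
time: 8.35
eef_pos: [0.5656, -0.0045, 0.2303]
tcp_rot: [0.995, 0.105, 0.0, 0.0]
contact_force: [-0.1, -0.2, -0.3]
opening: 0.0
finger_force: 0.1
```

```bash
python3 look.py
```

```text
t 8.35 tcp s -0.0522 l -0.0115 z 0.2303
n 0.05 108 s 0.064..0.197
n 0.1 119 s 0.064..0.199
n 0.15 153 s 0.061..0.202
n 0.2 142 s 0.156..0.204
n 0.24 216 s 0.159..0.206
n zmax 0.254 at s 0.165
w 0.05 45 s -0.203..-0.149
w 0.1 143 s -0.183..-0.032
w 0.15 97 s -0.167..-0.069
w 0.2 97 s -0.150..-0.086
w 0.24 113 s -0.133..-0.070
w zmax 0.299 at s -0.038
```

>>> {"op": "carry_out", "data": {"deltas": [0, 0.004, 0, 0, 0, 0, 0, 0.008, 0, 0, 0, 0, 0, 0.012, 0, 0, 0, 0, 0, 0.016, 0, 0, 0, 0, 0, 0.02, 0, 0, 0, 0]}}

```text
time: 9.02
eef_pos: [0.5698, -0.0241, 0.2303]
tcp_rot: [0.995, 0.105, -0.0, 0.0]
contact_force: [0.6, 0.3, 0.3]
opening: -0.004
finger_force: 0.0
```

>>> {"op": "carry_out", "data": {"deltas": [0, 0.002, 0, 0, 0, 0, 0, 0.004, 0, 0, 0, 0, 0, 0.006, 0, 0, 0, 0, 0, 0.008, 0, 0, 0, 0, 0, 0.01, 0, 0, 0, 0]}}

```text
time: 9.65
eef_pos: [0.5718, -0.0337, 0.2303]
tcp_rot: [0.995, 0.105, -0.0, -0.0]
contact_force: [-0.1, -0.9, 0.5]
opening: 0.003
finger_force: 0.0
```

```bash
python3 look.py pics/e.png
```

```text
t 9.65 tcp s -0.0821 l -0.0115 z 0.2303
n 0.05 103 s 0.064..0.198
n 0.1 115 s 0.064..0.201
n 0.15 156 s 0.060..0.204
n 0.2 142 s 0.160..0.208
n 0.24 218 s 0.163..0.210
n zmax 0.255 at s 0.168
w 0.05 50 s -0.207..-0.148
w 0.1 147 s -0.195..-0.032
w 0.15 95 s -0.183..-0.070
w 0.2 91 s -0.172..-0.110
w 0.24 107 s -0.161..-0.101
w zmax 0.298 at s -0.067
```

View pics/e.png

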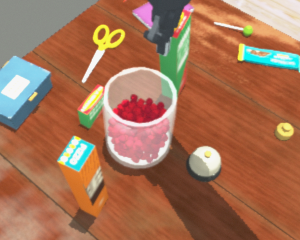

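The orange carton at (82,175) is standing and rocking slightly. The green one at (175,60) is nearly up, at about 13°, and the jar and bell have not moved. A little further.

>>> {"op": "carry_out", "data": {"deltas": [0, 0.0015, 0, 0, 0, 0, 0, 0.003, 0, 0, 0, 0, 0, 0.0045, 0, 0, 0, 0, 0, 0.006, 0, 0, 0, 0, 0, 0.0075, 0, 0, 0, 0]}}

```text
time: 10.32
eef_pos: [0.5734, -0.041, 0.2303]
tcp_rot: [0.995, 0.105, -0.0, -0.0]
contact_force: [0.0, -0.5, 0.8]
opening: 0.003
finger_force: 0.0
```

```bash
python3 look.py
```

```text
t 10.325 tcp s -0.0895 l -0.0115 z 0.2303
n 0.05 112 s 0.064..0.192
n 0.1 121 s 0.064..0.190
n 0.15 159 s 0.060..0.187
n 0.2 134 s 0.138..0.185
n 0.24 196 s 0.135..0.183
n zmax 0.254 at s 0.177
w 0.05 53 s -0.213..-0.155
w 0.1 146 s -0.206..-0.032
w 0.15 94 s -0.199..-0.069
w 0.2 89 s -0.196..-0.136
w 0.24 107 s -0.191..-0.131
w zmax 0.299 at s -0.075
```

Both are free now, so I'll withdraw and lift clear.

>>> {"op": "carry_out", "data": {"deltas": [0, -0.025, 0, 0, 0, 0, 0, -0.055, 0, 0, 0, 0, 0.005, -0.085, -0.01, 0, 0, 0, 0.01, -0.088, -0.06, 0, 0, 0, 0.01, -0.088, -0.12, 0, 0, 0]}}

```text
time: 11.0
eef_pos: [0.5641, 0.048, 0.35]
tcp_rot: [0.994, 0.105, -0.002, -0.0]
contact_force: [0.6, 0.3, -0.3]
opening: -0.001
finger_force: 0.0
```

>>> {"op": "carry_out", "data": {"deltas": [0, 0, -0.03, 0, 0, 0, 0, 0, -0.03, 0, 0, 0, 0, 0, -0.03, 0, 0, 0, 0, 0, -0.03, 0, 0, 0, 0, 0, -0.03, 0, 0, 0]}}

```text
time: 11.62
eef_pos: [0.5644, 0.0472, 0.3785]
tcp_rot: [0.995, 0.105, -0.001, -0.0]
contact_force: [-0.6, -0.6, 0.1]
opening: -0.003
finger_force: 0.0
```

>>> {"op": "carry_out", "data": {"deltas": [0, 0, 0, 0, 0, 0, 0, 0, 0, 0, 0, 0, 0, 0, 0, 0, 0, 0, 0, 0, 0, 0, 0, 0, 0, 0, 0, 0, 0, 0]}}

```text
time: 12.25
eef_pos: [0.5648, 0.0473, 0.3804]
tcp_rot: [0.995, 0.105, 0.0, -0.0]
contact_force: [-0.6, 0.0, 0.1]
opening: -0.004
finger_force: 0.0
```

>>> {"op": "carry_out", "data": {"deltas": [0, 0, 0, 0, 0, 0, 0, 0, 0, 0, 0, 0, 0, 0, 0, 0, 0, 0, 0, 0, 0, 0, 0, 0, 0, 0, 0, 0, 0, 0]}}

```text
time: 12.88
eef_pos: [0.5648, 0.0473, 0.3803]
tcp_rot: [0.995, 0.105, -0.0, -0.0]
contact_force: [0.3, -0.5, 0.5]
opening: 0.002
finger_force: 0.0
```

>>> {"op": "carry_out", "data": {"deltas": [0, 0, 0, 0, 0, 0, 0, 0, 0, 0, 0, 0, 0, 0, 0, 0, 0, 0, 0, 0, 0, 0, 0, 0, 0, 0, 0, 0, 0, 0]}}

```text
time: 13.5
eef_pos: [0.5648, 0.0473, 0.3803]
tcp_rot: [0.995, 0.105, -0.0, -0.0]
contact_force: [-0.3, 0.7, -0.1]
opening: 0.004
finger_force: 0.0
```

>>> {"op": "carry_out", "data": {"deltas": [0, 0, 0, 0, 0, 0, 0, 0, 0, 0, 0, 0, 0, 0, 0, 0, 0, 0, 0, 0, 0, 0, 0, 0, 0, 0, 0, 0, 0, 0]}}

```text
time: 14.12
eef_pos: [0.5648, 0.0473, 0.3803]
tcp_rot: [0.995, 0.105, -0.0, -0.0]
contact_force: [0.8, -0.3, -0.3]
opening: -0.005
finger_force: 0.0
```

>>> {"op": "carry_out", "data": {"deltas": [0, 0, 0, 0, 0, 0, 0, 0, 0, 0, 0, 0, 0, 0, 0, 0, 0, 0, 0, 0, 0, 0, 0, 0, 0, 0, 0, 0, 0, 0]}}

```text
time: 14.75
eef_pos: [0.5648, 0.0473, 0.3803]
tcp_rot: [0.995, 0.105, 0.0, 0.0]
contact_force: [0.1, -0.2, 0.9]
opening: -0.001
finger_force: 0.0
```

>>> {"op": "carry_out", "data": {"deltas": [0, 0, 0, 0, 0, 0, 0, 0, 0, 0, 0, 0, 0, 0, 0, 0, 0, 0, 0, 0, 0, 0, 0, 0, 0, 0, 0, 0, 0, 0]}}

```text
time: 15.38
eef_pos: [0.5648, 0.0473, 0.3803]
tcp_rot: [0.995, 0.105, -0.0, 0.0]
contact_force: [0.3, -0.0, -1.0]
opening: -0.002
finger_force: 0.0
```

>>> {"op": "carry_out", "data": {"deltas": [0, 0, 0, 0, 0, 0, 0, 0, 0, 0, 0, 0, 0, 0, 0, 0, 0, 0, 0, 0, 0, 0, 0, 0, 0, 0, 0, 0, 0, 0]}}

```text
time: 16.0
eef_pos: [0.5648, 0.0473, 0.3803]
tcp_rot: [0.995, 0.105, -0.0, -0.0]
contact_force: [0.1, 0.0, 0.2]
opening: -0.002
finger_force: 0.0
```

>>> {"op": "carry_out", "data": {"deltas": [0, 0, 0, 0, 0, 0, 0, 0, 0, 0, 0, 0, 0, 0, 0, 0, 0, 0, 0, 0, 0, 0, 0, 0, 0, 0, 0, 0, 0, 0]}}

```text
time: 16.62
eef_pos: [0.5648, 0.0473, 0.3803]
tcp_rot: [0.995, 0.105, -0.0, -0.0]
contact_force: [0.2, 0.0, -0.0]
opening: 0.002
finger_force: 0.0
```

>>> {"op": "carry_out", "data": {"deltas": [0, 0, 0, 0, 0, 0, 0, 0, 0, 0, 0, 0, 0, 0, 0, 0, 0, 0, 0, 0, 0, 0, 0, 0, 0, 0, 0, 0, 0, 0]}}

```text
time: 17.25
eef_pos: [0.5648, 0.0473, 0.3803]
tcp_rot: [0.995, 0.105, -0.0, -0.0]
contact_force: [0.3, -0.1, -0.9]
opening: 0.004
finger_force: 0.0
```

>>> {"op": "carry_out", "data": {"deltas": [0, 0, 0, 0, 0, 0, 0, 0, 0, 0, 0, 0, 0, 0, 0, 0, 0, 0, 0, 0, 0, 0, 0, 0, 0, 0, 0, 0, 0, 0]}}

```text
time: 17.88
eef_pos: [0.5648, 0.0472, 0.3803]
tcp_rot: [0.995, 0.105, -0.0, 0.0]
contact_force: [-0.5, -0.4, -0.6]
opening: -0.003
finger_force: 0.0
```

```bash
for i in 1 2 3 4 5 6; do python3 look.py pics/f.png | grep -E "^t|0.05|0.2 |zmax"; python3 -c "
from h import *
for i in range(5): ctrl.read_camera('top')"; done
```

```text
t 17.875 tcp s -0.0015 l -0.0015 z 0.3803
n 0.05 104 s 0.064..0.194
n 0.2 141 s 0.147..0.194
n zmax 0.253 at s 0.175
w 0.05 53 s -0.217..-0.160
w 0.2 86 s -0.218..-0.159
w zmax 0.273 at s -0.186
t 18.175 tcp s -0.0015 l -0.0015 z 0.3803
n 0.05 103 s 0.064..0.194
n 0.2 142 s 0.147..0.195
n zmax 0.253 at s 0.171
w 0.05 55 s -0.216..-0.159
w 0.2 88 s -0.218..-0.159
w zmax 0.273 at s -0.188
t 18.475 tcp s -0.0014 l -0.0015 z 0.3803
n 0.05 103 s 0.064..0.195
n 0.15 160 s 0.059..0.195
n 0.2 140 s 0.147..0.195
n zmax 0.253 at s 0.170
w 0.05 58 s -0.217..-0.159
w 0.2 83 s -0.219..-0.160
w zmax 0.273 at s -0.189
t 18.775 tcp s -0.0015 l -0.0015 z 0.3803
n 0.05 105 s 0.064..0.194
n 0.2 140 s 0.147..0.195
n zmax 0.253 at s 0.169
w 0.05 53 s -0.218..-0.159
w 0.2 88 s -0.219..-0.159
w zmax 0.273 at s -0.190
t 19.075 tcp s -0.0015 l -0.0015 z 0.3803
n 0.05 104 s 0.064..0.194
n 0.2 140 s 0.147..0.195
n zmax 0.253 at s 0.165
w 0.05 51 s -0.218..-0.160
w 0.2 86 s -0.218..-0.159
w zmax 0.273 at s -0.191
t 19.375 tcp s -0.0015 l -0.0015 z 0.3803
n 0.05 100 s 0.064..0.194
n 0.2 143 s 0.147..0.195
n zmax 0.253 at s 0.165
w 0.05 55 s -0.218..-0.160
w 0.2 86 s -0.218..-0.159
w zmax 0.273 at s -0.185
```

View pics/f.png

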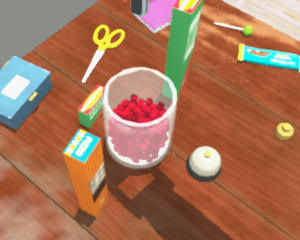

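Both cartons (orange at (85,175), green at (182,50)) stand upright, with jar, bell and box unmoved. I'll wait a little longer for the last rocking to die out, then hand in.

```bash
python3 - <<'E'
from h import *
for i in range(80): ctrl.read_camera('top')
print(ctrl.get_state()['time'])
E
python3 look.py | grep -E "0.05|0.2 |zmax"; python3 -c "
from plant import ctrl
print(ctrl.sign_off())"
```

```text
23.675
n 0.05 102 s 0.064..0.194
n 0.2 145 s 0.147..0.195
n zmax 0.253 at s 0.167
w 0.05 55 s -0.216..-0.159
w 0.2 87 s -0.219..-0.159
w zmax 0.273 at s -0.185
the job is handed in; nothing more can be done
None
```

I pushed both cartons upright and handed the job in at about 24 s: by the cameras they stand still with their feet in place, and the jar, bell and sweet box look unmoved; no verdict came back.

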